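# Tighten the water filter's cover with its ratchet wrench

### The job

The water filter on the worktop has a fresh cartridge inside, but its white cover is still loose. Take the black ratchet wrench by its hub grip, set it over the crown of the cover and turn it until it drops fully down over the lugs; then let go, take it by its handle instead and pump the handle back and forth in short strokes, a tooth at a time, until the cover comes up tight against its stop (clockwise tightens). Finally lift the wrench off and lay it gently on the worktop, flat and right way up, well clear of the filter, and leave the other things on the worktop where they are.

Things in the scene. Friction and masses are not known exactly. Their poses are not given: they have to be found in the camera images.
- filter: Water filter fixed to the worktop. Origin: centre of its underside, on the upright axis about which the cover turns; z up. Grey base 148 mm across, 34 mm high; two hose tails at its back (own +x, to 98 mm from the axis); small stop block on its rim at the front (own -x). White cover on it: flange 128 mm across at 35 to 44 mm up, ribbed barrel 111 mm across, flat shoulder 147 mm up.
- crown (a point): Point on the filter's axis at the height of the cover's flat shoulder (147 mm up; 92 mm across). On the shoulder stands the crown: a round boss 64 mm across, its chamfered top 168 mm above the worktop, with eight equal radial lugs, 10 mm wide, out to 40 mm from the axis, tops 161 mm up. They lie every 45 degrees, one of them at the filter's own +x turned by minus cover.
- cover (a joint): Turn of the white cover about the filter's upright axis, rad; grows clockwise seen from above. 2.9 is tight: the small lug on the cover's flange, 66 mm from the axis, then meets the stop block on the base's rim and the cover goes no further. Starts at 0 to 0.6, stays where it is left; turning it takes about 0.45 N m.
- wrench: Black cup-type ratchet wrench, about 0.44 kg, loose, right way up. Origin: centre of its underside, on the cup's axis; z up, x along its handle. Head: cup 116 mm across, 32 mm high, open below. In it a steel ring with eight teeth 14 mm wide, 68 mm across between opposite ones, which fit between the crown's lugs (2.5 degrees and 2 mm to spare). Balance point 9 mm from the axis toward the handle.
- hub_grip (a point): On the wrench's axis, 46 mm above its origin, in the hub grip on the cup's flat top: a bar 64 mm long (along the handle), 22 mm wide, 32 to 60 mm up. With ring teeth on top of the crown's lugs the wrench's origin stands 161 mm over the worktop; turned clockwise up to 45 degrees by a loose grip it drops 14 mm by its own weight, to rest on the shoulder (origin 147 mm up).
- cup_top (a point): Centre of the wrench's flat cup top, on its axis, 32 mm above its origin. The handle leaves the cup along the wrench's own +x: a straight bar 22 mm wide and 16 mm thick, 10 to 26 mm above the origin, from 81 to 171 mm from the axis (take it about 138 mm from the axis); between the bar and the cup is a thicker neck 36 mm wide.
- ratchet_ring (a joint): Turn of the wrench's steel ring relative to its handle, rad, growing clockwise seen from above; near 0 at the start. Swinging the handle clockwise drives the ring; swung anticlockwise, the pawl clicks over a tooth each 0.524 rad and this value grows so much. A swing of 0.70 to 0.76 rad to and fro, play included, gains one tooth. At the cover's stop the pawl slips from about 9 N on the handle.
- travel_mug: Blue travel mug, 86 mm across, 170 mm high, upright at the back right. Origin: centre of its underside. A bystander.
- clip_jar_1: Glass clip-top jar, 86 mm across, 128 mm high, upright at the back left. Origin: centre of its underside. A bystander.
- mug_white: White mug, 84 mm across, 91 mm high, upright in the back row. Origin: centre of its underside. A bystander.
- cartridge: Spent filter cartridge, a white pleated cylinder 59 mm across and 122 mm high, standing in the back row. Origin: centre of its underside. A bystander.
- tumbler: Clear glass tumbler, 81 mm across, 91 mm high, upright, in the back row. Origin: centre of its underside. A bystander.
- soap_dish: Soap dish with a bar of soap, 88x123x33 mm, at the left. Origin: centre of its underside. A bystander.
- salt_shaker: Salt shaker, 44 mm across, 90 mm high, upright at the back right. Origin: centre of its underside. A bystander.

How it is judged:
By the outcome, as a careful person would: the job done as asked, in the order asked, and still so for the second after the job is handed in, with the robot touching nothing.
It also fails if it takes over 72 s, if anything falls off the work surface, if the arm or the gripper's body presses on something with over 40 N, if the wrist force passes 120 N, or if a joint passes its speed limit or range.

### The arm

A 6-joint arm with a two-finger parallel gripper is mounted at the origin on a cart in front of the work surface, level with it; the furniture and walls round the work are solid. World frame = base frame: x ahead of the robot, y to its left, z up, the work surface at z = 0. Lengths are in m, angles in rad, forces in N, time in s.
With the tool pointing down it reaches from about 0.275 to 0.75 m from the base axis. Payload 10.2 kg.
Tool frame: the origin (TCP) lies at the very end of the fingers, on their centre line; the grasp point (between the pads) lies grip_point_offset behind it (grip_point_offset is the distance from the TCP to the grasp point, in m); z points along the fingers, y is the line along which they close (so a half turn about z gives the same grasp; the last joint's range is limited). The gripper opens to 85 mm and grips with 20 to 120 N. Pads are 22 mm wide; open, the fingers measure 114 mm over their backs; the gripper's body (76 mm by 85 mm) begins 54 mm behind the grasp point. The pads swing forward as they close: fully open they stand 13 mm farther back than shut.
Start: joints at [1.045, 0.313, 1.498, -0, 1.331, -0.223], TCP at [0.157, 0.501, 0.231] pointing down, gripper open.
Joint ranges: [-2.94, 2.94], [-0.97, 2.17], [0.19, 2.56], [-1.23, 4.37], [0.02, 3.11], [-2.88, 2.88]. Speed limits (rad/s): [2.39, 2.39, 3.01, 3.14, 3.14, 3.14].

### API

Orientations are given as a unit quaternion [x, y, z, w].
In Python, from workcell import observe, grab_frame, close_job, grip_point_offset gives the robot as it stands.
- The arm moves only by the tool move_arm, never from a script. Its argument "rows" is a list of rows, each an object of numbers: "x", "y", "z": the shift along the tool's x, y, z scaled (see below); "ax", "ay", "az": the turn, a rotation vector about the tool's x, y, z scaled (see below). In form: [{"x": .., "y": .., "z": .., "ax": .., "ay": .., "az": ..}, ...]. A call has 1 to 10 rows; each row shifts and turns the commanded pose from where the row before left it, along the tool's axes as they then stand; what a row does not reach is not made up. The controller multiplies each number of a shift by 0.05 m and each number of a turn by 0.15 rad. A row lasts 1/8 s, in which the tool goes at most 62.5 mm and 10.7 degrees, less where a joint would pass 70% of its speed; a pose out of reach is approached as far as the arm can. A call with a number of a shift or a turn outside -1 to 1 is refused whole. A call with a gripper value outside its range is refused whole. "grip" is the closure in counts, from 0 (fully open) to 255 (shut), set as the call begins (left out, the last holds). The fingers move at their own pace and stop on an object; the grip force is fixed at half the most. Time passes only in rows, so rows that do not move let the fingers close. It gives the time, the measured TCP pose, the force, the opening and the grip force at its end, in the units of the state.
- observe(): the state, without advancing time (a new reading comes with each control period).
- grab_frame(name): name is "scene" or "top"; returns a dict with "img" (480x640x3 uint8, red, green, blue), "fx", "fy", "cx", "cy" (pixels), "view" (4x4, takes a point from world to camera coordinates). Camera axes: x right, y down, z forward; pixel columns grow to the right and rows downward; lengths in m; the calibration is good to about 2 mm. A picture is of the moment at which its call begins. There is no depth.
- close_job(): hands the job in; it is judged then, once.
The state is a dict: "clock": time; "q": joint angles; "qvel": joint speeds; "effort": joint torques, N m; "eef_pos": TCP position; "tcp_rot": TCP orientation; "ft_force": force on the tool from outside, world axes, zero at the start; "ft_torque": the same for the moment, N m; "gripper_width": opening from 0.0 (shut) to 1.0 (fully open); "finger_force": force on a finger pad.
Only numpy, scipy, OpenCV 4.12 (cv2) and the standard library are available. Lean on these libraries where they do the work, as an engineer would, in place of code of your own. Each camera call takes 0.05 s, during which the arm holds its last target. There are 200 camera calls.

## Working session

There is one attempt and no reset: what is moved stays moved. The work goes in short steps, Python scripts to look and compute and a tool call to move; the robot and the scene stay as the last step left them, time stands still between calls to the robot, and variables do not carry over. Pictures are saved under pics/ and viewed, at most 10 in all, crops included, and the job is handed in when it is done.

Besides the shell and the picture viewer there is one more tool, called after "Request:" by a JSON object that holds its "op" and its "data", one argument or row to a line. move_arm: Moves the arm, as the interface text tells. Its arguments: {"type":"object","properties":{"rows":{"type":"array"},"grip":{"type":"number"}},"required":["rows"]}

```bash
mkdir -p pics; cat > h.py <<'E'
import numpy as np, cv2
from workcell import observe, grab_frame, close_job, grip_point_offset
from scipy.spatial.transform import Rotation as R
def save(f,n): cv2.imwrite('pics/'+n,f['img'][:,:,::-1])
def ray(f,u,v,z):
    V=np.array(f['view']);Rm=V[:3,:3];c=-Rm.T@V[:3,3]
    d=Rm.T@np.array([(u-f['cx'])/f['fx'],(v-f['cy'])/f['fy'],1]);return c+d*(z-c[2])/d[2]
def proj(f,p):
    V=np.array(f['view']);q=V[:3,:3]@np.array(p)+V[:3,3];return np.array([f['fx']*q[0]/q[2]+f['cx'],f['fy']*q[1]/q[2]+f['cy']])
E
python3 - <<'E'
from h import *
for n in('scene','top'):
    f=grab_frame(n);save(f,n+'0.png');V=np.array(f['view']);print(n,f['fx'],-V[:3,:3].T@V[:3,3],V[2,:3])
s=observe();print(s,grip_point_offset)
E
```

```text
scene 518.5458669642977 [-0.30214976 -0.66337732  1.0285542 ] [ 0.57000113  0.47413886 -0.6710373 ]
top 570.4550843311772 [0.13320964 0.0074005  1.27564945] [ 0.28664036 -0.01243774 -0.95795752]
{'clock': 0.1, 'q': array([ 1.04458316e+00,  3.13349029e-01,  1.49832967e+00, -2.04284778e-06,
        1.33096748e+00, -2.23366553e-01]), 'qvel': array([-0.00018706, -0.00031268, -0.00096298, -0.00050383,  0.00142364,
        0.00073677]), 'effort': array([ 2.12345258e-03, -4.12902474e+01, -2.60142964e+01, -1.85728773e-04,
        3.03299625e-03,  1.49863013e-05]), 'eef_pos': array([0.15646174, 0.50092211, 0.23082717]), 'tcp_rot': array([ 1.50845044e-01,  9.88557280e-01, -4.90559368e-04, -1.91912093e-04]), 'ft_force': array([-0.52116327,  0.29370289, -0.11350225]), 'ft_torque': array([-0.03502476, -0.01955331,  0.03929304]), 'finger_force': 0.0, 'gripper_width': 1.0016280363800172} 0.0187
```

View pics/scene0.png

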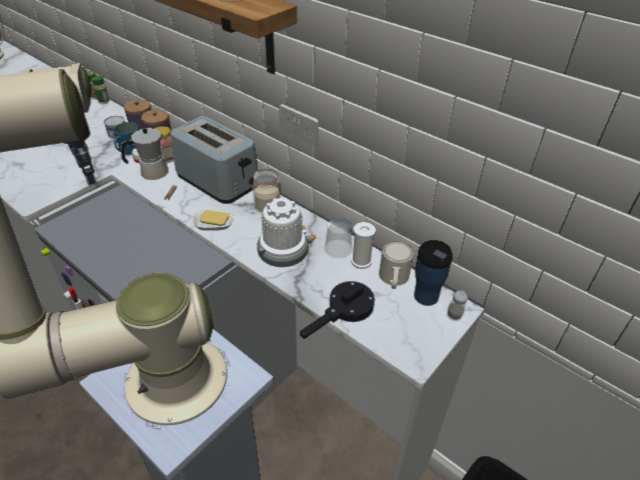

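View pics/top0.png

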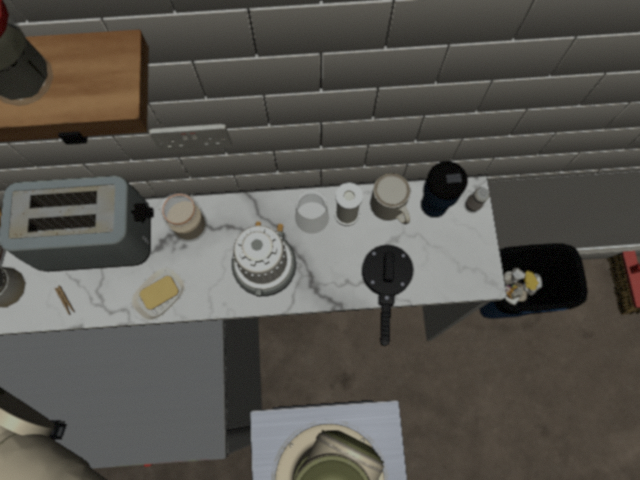

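The scene view shows the filter at about (283,230) and the wrench at (352,300). In the top view the filter crown is at about (260,243), the wrench cup at (388,268), and the handle points down the image to (385,340). Next I'll measure these.

```bash
python3 - <<'E'
from h import *
f=grab_frame('top');g=f['img'].max(2).astype(np.uint8)
m=(g<50).astype(np.uint8);m[:,:350]=0;m[:,425:]=0;m[:235]=0;m[350:]=0
# cup : opening removes the handle
k=cv2.getStructuringElement(cv2.MORPH_ELLIPSE,(31,31));mc=cv2.morphologyEx(m,cv2.MORPH_OPEN,k)
c=max(cv2.findContours(mc,0,1)[0],key=cv2.contourArea);(u,v),r=cv2.minEnclosingCircle(c);print('cup px',u,v,r,cv2.fitEllipse(c))
print('cup z=.028',ray(f,u,v,.026),'diam',ray(f,u+r,v,.03)-ray(f,u-r,v,.03))
ys,xs=np.nonzero(m);
for v in range(300,348,4):
    x=xs[ys==v]
    if len(x):print(v,x.min(),x.max(),ray(f,(x.min()+x.max())/2,v,.026)[:2].round(4))
im=f['img'];a=cv2.resize(im[190:350,210:430],None,fx=3.6,fy=3.6,interpolation=cv2.INTER_CUBIC);cv2.imwrite('pics/c.png',a[:,:,::-1])
s=grab_frame('scene');a=cv2.resize(s['img'][180:350,240:400],None,fx=3.5,fy=3.5,interpolation=cv2.INTER_CUBIC);cv2.imwrite('pics/d.png',a[:,:,::-1])
for v in (300,318,330): print(ray(f,250,v,0)[:2],ray(f,450,v,0)[:2])
E
```

```text
cup px 387.5 268.5 19.81171226501465 ((387.5, 268.5), (36.76681900024414, 38.58116149902344), 113.86835479736328)
cup z=.028 [ 0.43425314 -0.16574932  0.026     ] diam [-0.00633304 -0.08869557  0.        ]
300 379 392 [ 0.363  -0.1538]
304 380 392 [ 0.354  -0.1539]
308 381 424 [ 0.3425 -0.1893]
312 381 424 [ 0.3337 -0.1883]
316 380 390 [ 0.3276 -0.149 ]
320 381 389 [ 0.3188 -0.148 ]
324 380 389 [ 0.3101 -0.146 ]
328 380 389 [ 0.3014 -0.1451]
332 380 389 [ 0.2928 -0.1442]
336 380 389 [ 0.2841 -0.1433]
340 380 389 [ 0.2755 -0.1424]
344 381 387 [ 0.267  -0.1404]
[0.38950693 0.14912531] [ 0.35746414 -0.30248908]
[0.34852438 0.15061108] [ 0.31688419 -0.2969114 ]
[0.32161431 0.15158666] [ 0.29023738 -0.29324881]
```

View pics/c.png

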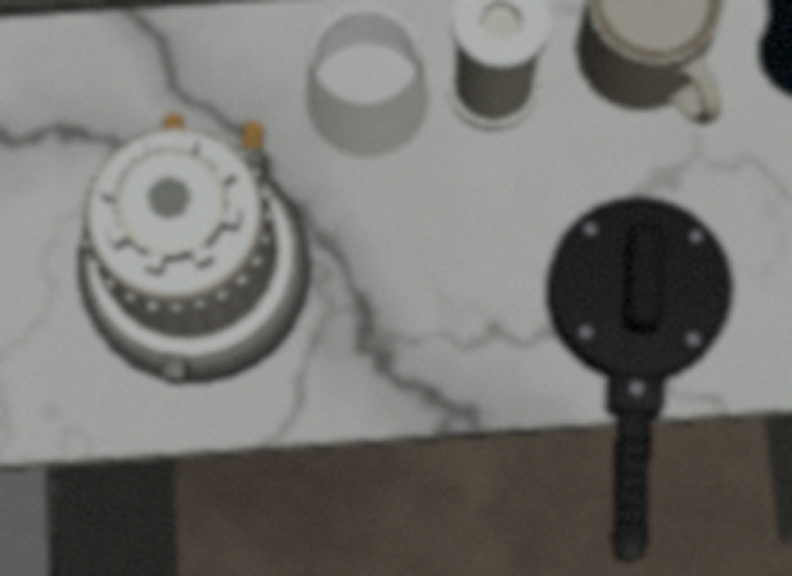

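View pics/d.png

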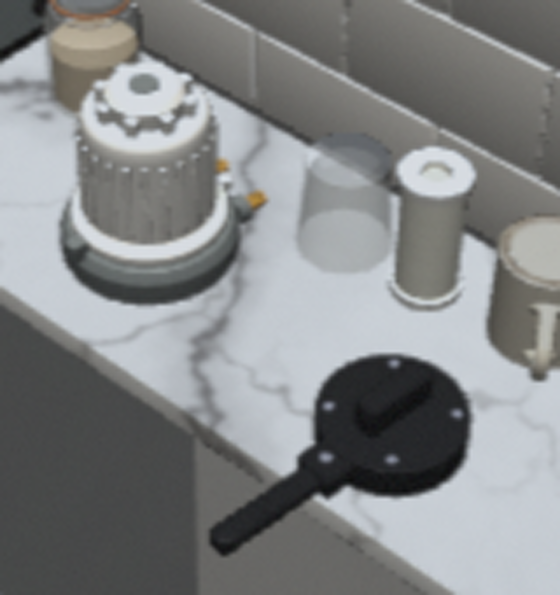

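Crop c (3.6x, offset 210,190) shows the four cup screws at (591,229), (695,236), (585,332) and (693,339). The crown hole is at (168,198), the shoulder circle is centred near (175,213), the stop block is at (175,368), and the hose ends are at (174,120) and (252,132). In crop d (3.5x, offset 240,180) the crown hole is at (145,85).

```bash
cat >> h.py <<'E'
def tri(a,pa,b,pb):
    P=[np.diag([1,1,1])@np.array([[f['fx'],0,f['cx']],[0,f['fy'],f['cy']],[0,0,1]])@np.array(f['view'])[:3] for f in(a,b)]
    X=cv2.triangulatePoints(P[0],P[1],np.array(pa,float).reshape(2,1),np.array(pb,float).reshape(2,1));return (X[:3]/X[3]).ravel()
def plan(x,y,z,ang,n=10,cur=None):
    """constant row: tool down, tool x axis at world angle ang(deg)"""
    s=observe();p=np.array(s['eef_pos']);M=R.from_quat(s['tcp_rot']).as_matrix()
    T=np.array([[np.cos(np.radians(ang)),np.sin(np.radians(ang)),0],[np.sin(np.radians(ang)),-np.cos(np.radians(ang)),0],[0,0,-1]]).T.T
    r=R.from_matrix(M.T@T).as_rotvec();d=M.T@(np.array([x,y,z])-p)
    S=sum(R.from_rotvec(r*k/n).as_matrix() for k in range(n));d=np.linalg.solve(S,d)
    print('n',n,'xyz',(d/.05).round(3),'a',(r/n/.15).round(3))
E
python3 - <<'E'
from h import *
t=grab_frame('top');s=grab_frame('scene')
c=lambda u,v:(u/3.6-.36+210,v/3.6-.36+190); d=lambda u,v:(u/3.5-.36+240,v/3.5-.36+180)
sc=[c(591,229),c(695,236),c(585,332),c(693,339)];print('screws',[ray(t,*p,.032)[:2].round(4) for p in sc],np.mean([ray(t,*p,.032) for p in sc],0))
ss=[d(394,363),d(329,406),d(456,413),d(392,461)];print('screws scene',[ray(s,*p,.032)[:2].round(4) for p in ss],np.mean([ray(s,*p,.032) for p in ss],0))
print('neck screw',ray(t,*c(637,388),.026),ray(s,*d(326,457),.026))
print('hole tri',tri(t,c(168,198),s,d(145,85)),ray(t,*c(168,198),.168),ray(s,*d(145,85),.168))
print('shoulder',ray(t,*c(175,213),.147))
print('stopblk',ray(t,*c(175,366),.035),'hose',ray(t,*c(174,120),.02),ray(t,*c(252,132),.02))
print('handle',[ray(t,*c(630,v),.026)[:2].round(4) for v in(430,540)],'end scene',ray(s,*d(222,540),.02))
# shoulder/barrel white contour in top
g=cv2.cvtColor(t['img'],cv2.COLOR_RGB2GRAY)[215:300,225:300]
print(cv2.HoughCircles(cv2.resize(g,None,fx=6,fy=6,interpolation=cv2.INTER_CUBIC),cv2.HOUGH_GRADIENT_ALT,1.5,20,param1=200,param2=.6,minRadius=30,maxRadius=210))
E
```

```text
screws [array([ 0.4703, -0.1378]), array([ 0.4611, -0.2024]), array([ 0.4047, -0.1276]), array([ 0.3956, -0.1937])] [ 0.43295571 -0.16535971  0.032     ]
screws scene [array([ 0.4717, -0.1356]), array([ 0.4063, -0.1262]), array([ 0.4623, -0.2001]), array([ 0.3957, -0.1928])] [ 0.4340159  -0.16367076  0.032     ]
neck screw [ 0.36860835 -0.15676763  0.026     ] [ 0.37159238 -0.15217762  0.026     ]
hole tri [0.46889049 0.11342917 0.16763363] [0.46849486 0.11358175 0.168     ] [0.46895158 0.11293199 0.168     ]
shoulder [0.4656175 0.1119487 0.147    ]
stopblk [0.40069101 0.12628014 0.035     ] hose [0.56548704 0.1218347  0.02      ] [0.55372478 0.07201557 0.02      ]
handle [array([ 0.3429, -0.1498]), array([ 0.2763, -0.1428])] end scene [ 0.27106328 -0.14232629  0.02      ]
None
```

```bash
python3 - <<'E'
from h import *
plan(.4335,-.1645,.16,172,18)
E
```

```text
n 18 xyz [-0.466 -0.653  0.079] a [-0.   -0.   -0.06]
```

Request:
{"op": "move_arm", "data": {
  "rows": [
    {"x":-0.466,"y":-0.653,"z":0.03,"az":-0.06},
    {"x":-0.466,"y":-0.653,"z":0.03,"az":-0.06},
    {"x":-0.466,"y":-0.653,"z":0.03,"az":-0.06},
    {"x":-0.466,"y":-0.653,"z":0.03,"az":-0.06},
    {"x":-0.466,"y":-0.653,"z":0.03,"az":-0.06},
    {"x":-0.466,"y":-0.653,"z":0.03,"az":-0.06},
    {"x":-0.466,"y":-0.653,"z":0.03,"az":-0.06},
    {"x":-0.466,"y":-0.653,"z":0.03,"az":-0.06},
    {"x":-0.466,"y":-0.653,"z":0.03,"az":-0.06},
    {"x":-0.466,"y":-0.653,"z":0.03,"az":-0.06}
  ]
}}

```text
$.rows[0]: bad value
```

Request:
{"op": "move_arm", "data": {
  "rows": [
    {"x":-0.466,"y":-0.653,"z":0.1,"az":-0.06},
    {"x":-0.466,"y":-0.653,"z":0.1,"az":-0.06},
    {"x":-0.466,"y":-0.653,"z":0.1,"az":-0.06},
    {"x":-0.466,"y":-0.653,"z":0.1,"az":-0.06},
    {"x":-0.466,"y":-0.653,"z":0.1,"az":-0.06},
    {"x":-0.466,"y":-0.653,"z":0.1,"az":-0.06},
    {"x":-0.466,"y":-0.653,"z":0.1,"az":-0.06},
    {"x":-0.466,"y":-0.653,"z":0.1,"az":-0.06}
  ]
}}

```text
$.rows[0]: bad value
```

```bash
python3 - <<'E'
from h import *
plan(.4335,-.1645,.036,172,6)
t=grab_frame('top');s=grab_frame('scene')
print(proj(t,[.4335,-.1645,.06]))
a=cv2.resize(t['img'][225:325,340:440],None,fx=5,fy=5,interpolation=cv2.INTER_CUBIC)
b=cv2.resize(s['img'][220:345,290:410],(480,500),interpolation=cv2.INTER_CUBIC)
cv2.imwrite('pics/e.png',np.hstack([a[:,100:400],b])[:,:,::-1])
print(observe()['eef_pos'])
E
```

```text
n 6 xyz [-1.416 -1.945  0.651] a [-0.    -0.    -0.181]
[388.71335914 265.11036463]
[0.1565422  0.50109747 0.23123757]
```

View pics/e.png

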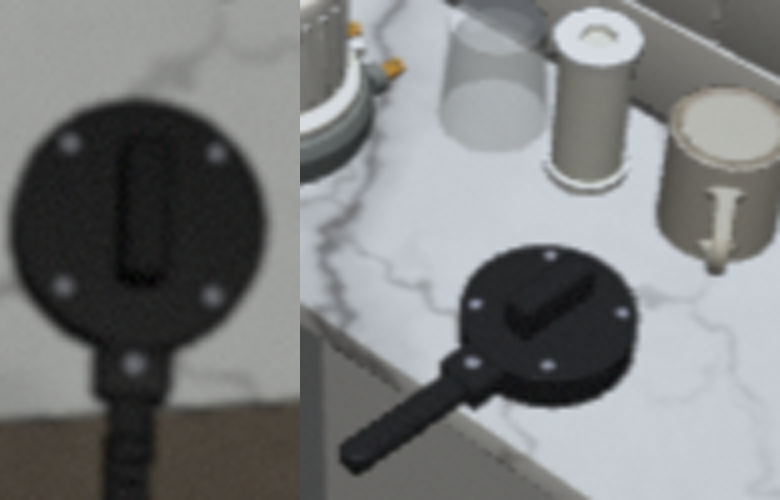

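The picture only shows the wrench close up: both moves were refused because each row needs all six numbers, so the arm hasn't moved.

Request:
{"op": "move_arm", "data": {
  "rows": [
    {"x":-0.466,"y":-0.653,"z":0.03,"ax":0,"ay":0,"az":-0.06},
    {"x":-0.466,"y":-0.653,"z":0.03,"ax":0,"ay":0,"az":-0.06},
    {"x":-0.466,"y":-0.653,"z":0.03,"ax":0,"ay":0,"az":-0.06},
    {"x":-0.466,"y":-0.653,"z":0.03,"ax":0,"ay":0,"az":-0.06},
    {"x":-0.466,"y":-0.653,"z":0.03,"ax":0,"ay":0,"az":-0.06},
    {"x":-0.466,"y":-0.653,"z":0.03,"ax":0,"ay":0,"az":-0.06},
    {"x":-0.466,"y":-0.653,"z":0.03,"ax":0,"ay":0,"az":-0.06},
    {"x":-0.466,"y":-0.653,"z":0.03,"ax":0,"ay":0,"az":-0.06},
    {"x":-0.466,"y":-0.653,"z":0.03,"ax":0,"ay":0,"az":-0.06},
    {"x":-0.466,"y":-0.653,"z":0.03,"ax":0,"ay":0,"az":-0.06}
  ]
}}

```text
clock: 1.65
eef_pos: [0.2972, 0.1243, 0.2164]
tcp_rot: [0.106, 0.994, 0.0, 0.0]
ft_force: [1.3, 0.3, 0.4]
gripper_width: 0.999
finger_force: 0.0
```

```bash
python3 - <<'E'
from h import *
plan(.4335,-.1645,.12,172,10)
print(observe()['eef_pos'])
E
```

```text
n 10 xyz [-0.371 -0.52   0.193] a [ 0.     0.001 -0.049]
[0.29719576 0.12426054 0.2164491 ]
```

Request:
{"op": "move_arm", "data": {
  "rows": [
    {"x":-0.41,"y":-0.575,"z":0.2,"ax":0,"ay":0,"az":-0.05},
    {"x":-0.41,"y":-0.575,"z":0.2,"ax":0,"ay":0,"az":-0.05},
    {"x":-0.41,"y":-0.575,"z":0.2,"ax":0,"ay":0,"az":-0.05},
    {"x":-0.41,"y":-0.575,"z":0.2,"ax":0,"ay":0,"az":-0.05},
    {"x":-0.41,"y":-0.575,"z":0.2,"ax":0,"ay":0,"az":-0.05},
    {"x":-0.41,"y":-0.575,"z":0.2,"ax":0,"ay":0,"az":-0.05},
    {"x":-0.41,"y":-0.575,"z":0.2,"ax":0,"ay":0,"az":-0.05},
    {"x":-0.41,"y":-0.575,"z":0.2,"ax":0,"ay":0,"az":-0.05},
    {"x":0,"y":0,"z":0,"ax":0,"ay":0,"az":0},
    {"x":0,"y":0,"z":0,"ax":0,"ay":0,"az":0}
  ]
}}

```text
clock: 2.9
eef_pos: [0.4151, -0.1304, 0.1364]
tcp_rot: [0.076, 0.997, 0.0, -0.0]
ft_force: [0.0, -0.8, 0.3]
gripper_width: 1.004
finger_force: 0.0
```

```bash
python3 - <<'E'
from h import *
plan(.4335,-.1645,.036,172,4)
print(observe()['eef_pos'],observe()['q'])
E
```

```text
n 4 xyz [-0.116 -0.155  0.502] a [ 0.    -0.001 -0.022]
[ 0.41507172 -0.13038092  0.13636983] [-5.75034700e-01  2.25528380e-01  1.88400900e+00  1.38363007e-04
  1.03247767e+00 -1.99308008e+00]
```

Request:
{"op": "move_arm", "data": {
  "rows": [
    {"x":-0.232,"y":-0.31,"z":0,"ax":0,"ay":0,"az":-0.045},
    {"x":-0.232,"y":-0.31,"z":0,"ax":0,"ay":0,"az":-0.045},
    {"x":0,"y":0,"z":0.5,"ax":0,"ay":0,"az":0},
    {"x":0,"y":0,"z":0.5,"ax":0,"ay":0,"az":0},
    {"x":0,"y":0,"z":0.5,"ax":0,"ay":0,"az":0},
    {"x":0,"y":0,"z":0.5,"ax":0,"ay":0,"az":0},
    {"x":0,"y":0,"z":0,"ax":0,"ay":0,"az":0},
    {"x":0,"y":0,"z":0,"ax":0,"ay":0,"az":0}
  ]
}}

```text
clock: 3.9
eef_pos: [0.4341, -0.1649, 0.0374]
tcp_rot: [0.069, 0.998, -0.0, 0.001]
ft_force: [-1.0, -0.8, -0.7]
gripper_width: 1.003
finger_force: 0.0
```

Request:
{"op": "move_arm", "data": {
  "rows": [
    {"x":0,"y":0,"z":0,"ax":0,"ay":0,"az":0},
    {"x":0,"y":0,"z":0,"ax":0,"ay":0,"az":0},
    {"x":0,"y":0,"z":0,"ax":0,"ay":0,"az":0},
    {"x":0,"y":0,"z":0,"ax":0,"ay":0,"az":0},
    {"x":0,"y":0,"z":0,"ax":0,"ay":0,"az":0},
    {"x":0,"y":0,"z":0,"ax":0,"ay":0,"az":0}
  ],
  "grip": 255
}}

```text
clock: 4.65
eef_pos: [0.4337, -0.165, 0.0366]
tcp_rot: [0.07, 0.998, -0.0, 0.0]
ft_force: [-1.2, 2.3, 5.5]
gripper_width: 0.245
finger_force: 58.9
```

Request:
{"op": "move_arm", "data": {
  "rows": [
    {"x":0,"y":0,"z":-0.3,"ax":0,"ay":0,"az":0},
    {"x":0,"y":0,"z":-0.6,"ax":0,"ay":0,"az":0},
    {"x":0,"y":0,"z":-0.7,"ax":0,"ay":0,"az":0},
    {"x":0,"y":0,"z":-0.7,"ax":0,"ay":0,"az":0},
    {"x":0,"y":0,"z":-0.7,"ax":0,"ay":0,"az":0},
    {"x":0,"y":0,"z":-0.7,"ax":0,"ay":0,"az":0},
    {"x":0,"y":0,"z":-0.6,"ax":0,"ay":0,"az":0},
    {"x":0,"y":0,"z":0,"ax":0,"ay":0,"az":0}
  ]
}}

```text
clock: 5.65
eef_pos: [0.4341, -0.1652, 0.253]
tcp_rot: [0.07, 0.998, -0.001, 0.002]
ft_force: [-0.2, 0.5, -4.6]
gripper_width: 0.244
finger_force: 59.8
```

```bash
python3 - <<'E'
from h import *
plan(.4687,.1133,.225,195,10)
print(observe()['eef_pos'],observe()['gripper_width'])
E
```

```text
n 10 xyz [-0.093  0.557  0.056] a [-0.002  0.002 -0.267]
[ 0.43406111 -0.16521934  0.25304887] 0.24427482640664647
```

Request:
{"op": "move_arm", "data": {
  "rows": [
    {"x":-0.093,"y":0.557,"z":0.02,"ax":0,"ay":0,"az":-0.267},
    {"x":-0.093,"y":0.557,"z":0.02,"ax":0,"ay":0,"az":-0.267},
    {"x":-0.093,"y":0.557,"z":0.02,"ax":0,"ay":0,"az":-0.267},
    {"x":-0.093,"y":0.557,"z":0.02,"ax":0,"ay":0,"az":-0.267},
    {"x":-0.093,"y":0.557,"z":0.02,"ax":0,"ay":0,"az":-0.267},
    {"x":-0.093,"y":0.557,"z":0.02,"ax":0,"ay":0,"az":-0.267},
    {"x":-0.093,"y":0.557,"z":0.02,"ax":0,"ay":0,"az":-0.267},
    {"x":-0.093,"y":0.557,"z":0.02,"ax":0,"ay":0,"az":-0.267},
    {"x":-0.093,"y":0.557,"z":0.02,"ax":0,"ay":0,"az":-0.267},
    {"x":-0.093,"y":0.557,"z":0.02,"ax":0,"ay":0,"az":-0.267}
  ]
}}

```text
clock: 6.9
eef_pos: [0.4677, 0.1142, 0.2396]
tcp_rot: [-0.131, 0.991, 0.0, -0.001]
ft_force: [-0.7, -0.1, -4.7]
gripper_width: 0.242
finger_force: 59.8
```

Request:
{"op": "move_arm", "data": {
  "rows": [
    {"x":0,"y":0,"z":0,"ax":0,"ay":0,"az":0},
    {"x":0,"y":0,"z":0,"ax":0,"ay":0,"az":0},
    {"x":0,"y":0,"z":0,"ax":0,"ay":0,"az":0}
  ]
}}

```text
clock: 7.28
eef_pos: [0.4684, 0.1126, 0.2409]
tcp_rot: [-0.13, 0.992, -0.0, -0.0]
ft_force: [0.1, 0.1, -4.6]
gripper_width: 0.244
finger_force: 60.0
```

```bash
python3 - <<'E'
from h import *
plan(.4687,.1133,.225,195,2)
o=observe();print(o['eef_pos'],o['q'])
t=grab_frame('top');s=grab_frame('scene')
a=cv2.resize(t['img'][190:310,210:310],(480,576),interpolation=cv2.INTER_CUBIC)
b=cv2.resize(s['img'][150:330,220:320],(320,576),interpolation=cv2.INTER_CUBIC)
cv2.imwrite('pics/f.png',np.hstack([a,b])[:,:,::-1])
E
```

```text
n 2 xyz [-0.004  0.006  0.159] a [ 0.    -0.003 -0.006]
[0.46844871 0.11263602 0.24087947] [-7.74802333e-03  2.10295580e-01  1.60576610e+00 -1.52770829e-04
  1.32628392e+00 -1.83848883e+00]
```

View pics/f.png

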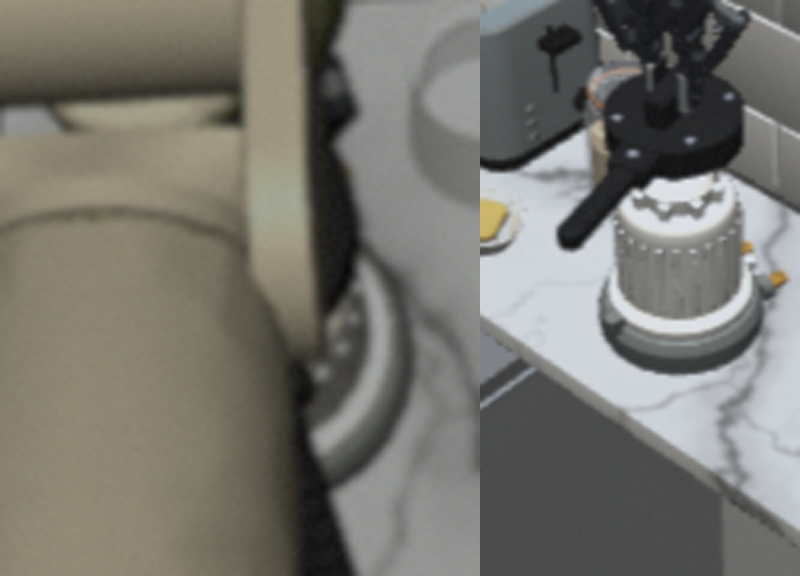

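Only the scene view is useful here, since the arm blocks the top view. The wrench is level above the crown, with screws at (617,117), (690,140) and (728,98); the first and last are opposite each other. I'll check the wrench axis from that pair.

```bash
python3 - <<'E'
from h import *
s=grab_frame('scene');o=observe();z=o['eef_pos'][2]-.0366+.032
c=lambda u,v:((u-480)/3.2-.34+220,v/3.2-.34+150)
P=[ray(s,*c(*p),z) for p in((617,117),(690,140),(728,98),(632,154))]
print(z,np.round(P,4),(P[0]+P[2])/2,o['eef_pos'])
print('diam',np.linalg.norm(P[0]-P[2]), 'expected',.066*1.414)
for p in P[:3]: print(p-o['eef_pos'])
plan(.4692,.1130,.203,195,3)
E
```

```text
0.2366023513894613 [[0.4287 0.137  0.2366]
 [0.4454 0.0726 0.2366]
 [0.507  0.0883 0.2366]
 [0.4023 0.0939 0.2366]] [0.46788401 0.11268161 0.23660235] [0.46855796 0.11285344 0.24120235]
diam 0.0921999997590309 expected 0.093324
[-0.03982309  0.02417063 -0.0046    ]
[-0.02311349 -0.04021693 -0.0046    ]
[ 0.03847518 -0.02451429 -0.0046    ]
n 3 xyz [-0.004 -0.     0.255] a [-0.    -0.    -0.003]
```

Request:
{"op": "move_arm", "data": {
  "rows": [
    {"x":-0.012,"y":0,"z":0.3,"ax":0,"ay":0,"az":0},
    {"x":0,"y":0,"z":0.2,"ax":0,"ay":0,"az":0},
    {"x":0,"y":0,"z":0.15,"ax":0,"ay":0,"az":0},
    {"x":0,"y":0,"z":0.08,"ax":0,"ay":0,"az":0},
    {"x":0,"y":0,"z":0.06,"ax":0,"ay":0,"az":0},
    {"x":0,"y":0,"z":0,"ax":0,"ay":0,"az":0}
  ]
}}

```text
clock: 8.18
eef_pos: [0.4691, 0.1135, 0.2018]
tcp_rot: [-0.13, 0.991, -0.0, 0.0]
ft_force: [-0.1, 0.2, -3.0]
gripper_width: 0.245
finger_force: 60.0
```

Request:
{"op": "move_arm", "data": {
  "rows": [
    {"x":0,"y":0,"z":0.03,"ax":0,"ay":0,"az":0},
    {"x":0,"y":0,"z":0.03,"ax":0,"ay":0,"az":0},
    {"x":0,"y":0,"z":0,"ax":0,"ay":0,"az":0}
  ]
}}

```text
clock: 8.55
eef_pos: [0.4691, 0.1135, 0.1987]
tcp_rot: [-0.13, 0.991, 0.0, -0.0]
ft_force: [0.1, 1.0, -4.4]
gripper_width: 0.245
finger_force: 60.0
```

Request:
{"op": "move_arm", "data": {
  "rows": [
    {"x":0,"y":0,"z":0.03,"ax":0,"ay":0,"az":0},
    {"x":0,"y":0,"z":0.0,"ax":0,"ay":0,"az":0},
    {"x":0,"y":0,"z":0.0,"ax":0,"ay":0,"az":0}
  ]
}}

```text
clock: 8.93
eef_pos: [0.4693, 0.1135, 0.1976]
tcp_rot: [-0.13, 0.991, -0.0, 0.0]
ft_force: [-1.0, 0.1, 1.4]
gripper_width: 0.244
finger_force: 60.5
```

Request:
{"op": "move_arm", "data": {
  "rows": [
    {"x":0,"y":0,"z":0.02,"ax":0,"ay":0,"az":0},
    {"x":0,"y":0,"z":0,"ax":0,"ay":0,"az":0}
  ]
}}

```text
clock: 9.18
eef_pos: [0.4694, 0.1135, 0.1976]
tcp_rot: [-0.13, 0.991, -0.0, 0.001]
ft_force: [-3.5, -0.2, 10.5]
gripper_width: 0.24
finger_force: 62.1
```

Request:
{"op": "move_arm", "data": {
  "rows": [
    {"x":0,"y":0,"z":0,"ax":0,"ay":0,"az":0},
    {"x":0,"y":0,"z":-0.04,"ax":0,"ay":0,"az":0},
    {"x":0,"y":0,"z":0,"ax":0,"ay":0,"az":0}
  ],
  "grip": 172
}}

```text
clock: 9.55
eef_pos: [0.4692, 0.1134, 0.1984]
tcp_rot: [-0.13, 0.991, -0.0, 0.0]
ft_force: [0.3, 0.1, -0.4]
gripper_width: 0.326
finger_force: 0.0
```

```bash
cat >> h.py <<'E'
def edge(show=True):
    s=grab_frame('scene');g=s['img'].max(2).astype(int);out=[]
    for a in (250,265,280):   # rim points facing the camera's right
        q=proj(s,[.469+.058*np.cos(np.radians(a)),.1132+.058*np.sin(np.radians(a)),.161]);u=int(round(q[0]))
        col=g[:,u];v=int(q[1])-12
        while col[v]<70 and v<400: v+=1
        out.append((u,round(q[1],1),v))
    q0=proj(s,[.469,.113,.161])[1];q1=proj(s,[.469,.113,.147])[1]
    o=observe();print('edge',out,'drop px expected',round(q1-q0,1),'tau',o['ft_torque'],'F',o['ft_force'],'pos',o['eef_pos'],'xang',np.degrees(np.arctan2(*R.from_quat(o['tcp_rot']).as_matrix()[[1,0],0]))%360)
    return s
E
python3 -c "
from h import *
edge()"
```

```text
edge [(291, np.float64(218.1), 216), (296, np.float64(216.0), 214), (299, np.float64(213.1), 211)] drop px expected 4.1 tau [-0.03450006  0.00580418 -0.04845551] F [-0.12452763  0.02397638  0.99846575] pos [0.46916838 0.11346801 0.19826682] xang 194.96553359041613
```

Request:
{"op": "move_arm", "data": {
  "rows": [
    {"x":0,"y":0,"z":0,"ax":0,"ay":0,"az":0.7},
    {"x":0,"y":0,"z":0,"ax":0,"ay":0,"az":0.7},
    {"x":0,"y":0,"z":0,"ax":0,"ay":0,"az":0.6},
    {"x":0,"y":0,"z":0,"ax":0,"ay":0,"az":0.5}
  ]
}}

```text
clock: 10.1
eef_pos: [0.4691, 0.1135, 0.1982]
tcp_rot: [0.058, 0.998, -0.0, -0.0]
ft_force: [-0.1, 0.2, 0.4]
gripper_width: 0.327
finger_force: 1.8
```

```bash
python3 -c "
from h import *
edge()"
```

```text
edge [(291, np.float64(218.1), 216), (296, np.float64(216.0), 214), (299, np.float64(213.1), 211)] drop px expected 4.1 tau [0.06023643 0.01193336 0.00959387] F [-0.21503947  0.6726261   0.63718092] pos [0.4690856  0.11349211 0.19817802] xang 173.17723062455343
```

Not dropped yet; I'll turn in smaller steps.

Request:
{"op": "move_arm", "data": {
  "rows": [
    {"x":0,"y":0,"z":0,"ax":0,"ay":0,"az":0.4},
    {"x":0,"y":0,"z":0,"ax":0,"ay":0,"az":0.4},
    {"x":0,"y":0,"z":0,"ax":0,"ay":0,"az":0.4}
  ]
}}

```text
clock: 10.52
eef_pos: [0.4691, 0.1135, 0.1982]
tcp_rot: [0.147, 0.989, -0.0, -0.0]
ft_force: [-0.1, -0.9, 0.1]
gripper_width: 0.323
finger_force: 1.9
```

```bash
python3 -c "
from h import *
edge()"
```

```text
edge [(291, np.float64(218.1), 216), (296, np.float64(216.0), 214), (299, np.float64(213.1), 212)] drop px expected 4.1 tau [0.00595959 0.06139354 0.05694358] F [ 1.40220406 -0.1788481  -0.20053513] pos [0.46907283 0.11344356 0.19822807] xang 162.9933170509043
```

Request:
{"op": "move_arm", "data": {
  "rows": [
    {"x":0,"y":0,"z":0,"ax":0,"ay":0,"az":0.4},
    {"x":0,"y":0,"z":0,"ax":0,"ay":0,"az":0.4},
    {"x":0,"y":0,"z":0,"ax":0,"ay":0,"az":0.4}
  ]
}}

```text
clock: 10.95
eef_pos: [0.469, 0.1134, 0.1981]
tcp_rot: [0.235, 0.972, -0.0, -0.0]
ft_force: [-0.4, -0.7, -1.3]
gripper_width: 0.323
finger_force: 1.1
```

```bash
python3 -c "
from h import *
edge()"
```

```text
edge [(291, np.float64(218.1), 217), (296, np.float64(216.0), 214), (299, np.float64(213.1), 212)] drop px expected 4.1 tau [-0.20585209 -0.03774431 -0.01650648] F [ 0.26522447 -1.91333963 -1.45215497] pos [0.46902364 0.11332471 0.19807614] xang 152.71605576409073
```

Request:
{"op": "move_arm", "data": {
  "rows": [
    {"x":0,"y":0,"z":0,"ax":0,"ay":0,"az":0.35},
    {"x":0,"y":0,"z":0,"ax":0,"ay":0,"az":0.35},
    {"x":0,"y":0,"z":0,"ax":0,"ay":0,"az":0.35},
    {"x":0,"y":0,"z":0,"ax":0,"ay":0,"az":0}
  ]
}}

```text
clock: 11.5
eef_pos: [0.4688, 0.1144, 0.1982]
tcp_rot: [0.309, 0.951, 0.001, -0.001]
ft_force: [-2.0, 5.2, 0.3]
gripper_width: 0.326
finger_force: 9.3
```

```bash
python3 -c "
from h import *
edge()"
```

```text
edge [(291, np.float64(218.1), 221), (296, np.float64(216.0), 203), (299, np.float64(213.1), 203)] drop px expected 4.1 tau [0.88215109 0.23698796 0.33236472] F [-2.25058159  5.24179401  1.09981044] pos [0.46881371 0.11435978 0.19826242] xang 144.02032964115728
```

Request:
{"op": "move_arm", "data": {
  "rows": [
    {"x":0,"y":0,"z":0,"ax":0,"ay":0,"az":0.35},
    {"x":0,"y":0,"z":0,"ax":0,"ay":0,"az":0.35},
    {"x":0,"y":0,"z":0,"ax":0,"ay":0,"az":0}
  ]
}}

```text
clock: 11.92
eef_pos: [0.4688, 0.1145, 0.1983]
tcp_rot: [0.358, 0.934, 0.001, -0.001]
ft_force: [-1.2, 7.2, 0.6]
gripper_width: 0.327
finger_force: 9.9
```

```bash
python3 -c "
from h import *
s=edge()
cv2.imwrite('pics/g.png',cv2.resize(s['img'][150:330,200:340],(560,600)[::1],interpolation=cv2.INTER_CUBIC)[:,:,::-1])"
```

```text
edge [(291, np.float64(218.1), 221), (296, np.float64(216.0), 204), (299, np.float64(213.1), 204)] drop px expected 4.1 tau [0.99281798 0.26830418 0.43835273] F [-1.15732255  6.68770238  0.51508225] pos [0.46880197 0.11450677 0.19825599] xang 138.00968346222118
```

View pics/g.png

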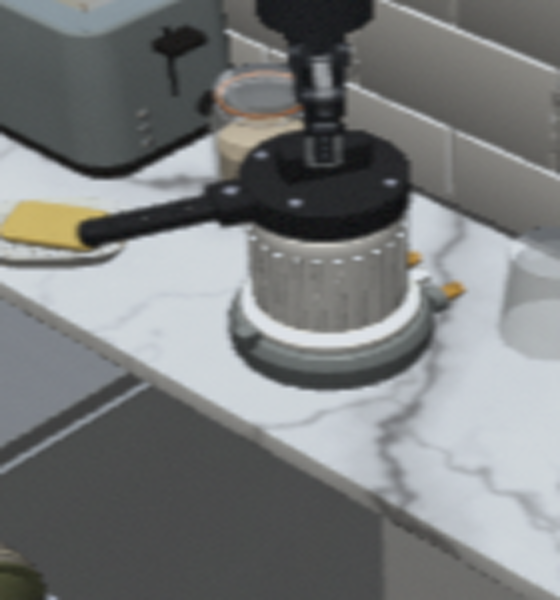

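The wrench has dropped: the cup now sits on the shoulder and the crown is hidden. Neck screw is at (231,191), handle end at (88,232), cup screws at (262,155), (391,184) and (296,203).

```bash
cat > m.py <<'E'
from h import *
E
python3 - <<'E'
from h import *
s=grab_frame('scene');c=lambda u,v:(u*.25-.37+200,v*.3-.35+150)
A=ray(s,*c(262,155),.179);B=ray(s,*c(391,184),.179);C=ray(s,*c(296,203),.179);print((A+B)/2,np.linalg.norm(A-B))
ax=np.array([.469,.1131])
for p,z in(((231,191),.175),((88,232),.165)):
    q=ray(s,*c(*p),z)[:2]-ax;print(np.linalg.norm(q),np.degrees(np.arctan2(q[1],q[0]))%360)
for q in(A,B,C): print(np.degrees(np.arctan2(*(q[:2]-ax)[::-1]))%360)
E
```

```text
[0.46990755 0.11319922 0.179     ] 0.09465290990385854
0.06486780240414287 151.37023401221208
0.16268012292323827 153.38033207128387
107.23329629185021
289.39467319748053
199.13490888961675
```

Request:
{"op": "move_arm", "data": {
  "rows": [
    {"x":0,"y":0,"z":0,"ax":0,"ay":0,"az":-0.4},
    {"x":0,"y":0,"z":0,"ax":0,"ay":0,"az":-0.4},
    {"x":0,"y":0,"z":0,"ax":0,"ay":0,"az":0},
    {"x":0,"y":0,"z":-0.4,"ax":0,"ay":0,"az":0},
    {"x":0,"y":0,"z":-0.4,"ax":0,"ay":0,"az":0},
    {"x":0,"y":0,"z":0,"ax":0,"ay":0,"az":0}
  ],
  "grip": 60
}}

```text
clock: 12.78
eef_pos: [0.4696, 0.1135, 0.2392]
tcp_rot: [0.303, 0.953, 0.0, 0.001]
ft_force: [0.5, 0.5, 0.1]
gripper_width: 0.767
finger_force: 0.0
```

```bash
python3 - <<'E'
from h import *
edge();plan(.346,.1757,.235,153,4)
E
```

```text
edge [(291, np.float64(218.1), 221), (296, np.float64(216.0), 203), (299, np.float64(213.1), 204)] drop px expected 4.1 tau [ 0.00177116 -0.01990427  0.01396243] F [-0.04402978  0.36656832  0.60907875] pos [0.46915559 0.11347944 0.23813595] xang 144.68476932896894
n 4 xyz [ 0.687 -0.065  0.015] a [ 0.     0.001 -0.242]
```

Request:
{"op": "move_arm", "data": {
  "rows": [
    {"x":0.687,"y":-0.065,"z":0.015,"ax":0,"ay":0,"az":-0.242},
    {"x":0.687,"y":-0.065,"z":0.015,"ax":0,"ay":0,"az":-0.242},
    {"x":0.687,"y":-0.065,"z":0.015,"ax":0,"ay":0,"az":-0.242},
    {"x":0.687,"y":-0.065,"z":0.015,"ax":0,"ay":0,"az":-0.242},
    {"x":0,"y":0,"z":0,"ax":0,"ay":0,"az":0},
    {"x":0,"y":0,"z":0.435,"ax":0,"ay":0,"az":0},
    {"x":0,"y":0,"z":0.435,"ax":0,"ay":0,"az":0},
    {"x":0,"y":0,"z":0.435,"ax":0,"ay":0,"az":0},
    {"x":0,"y":0,"z":0.435,"ax":0,"ay":0,"az":0},
    {"x":0,"y":0,"z":0,"ax":0,"ay":0,"az":0}
  ]
}}

```text
clock: 14.08
eef_pos: [0.3456, 0.1752, 0.1469]
tcp_rot: [0.234, 0.972, -0.001, -0.002]
ft_force: [-0.2, -0.5, 0.7]
gripper_width: 0.767
finger_force: 0.0
```

```bash
python3 - <<'E'
from h import *
s=edge();plan(.346,.1757,.147,153,1)
print(observe()['q'])
cv2.imwrite('pics/i.png',cv2.resize(s['img'][150:290,190:330],(600,600),interpolation=cv2.INTER_CUBIC)[:,:,::-1])
E
```

```text
edge [(291, np.float64(218.1), 221), (296, np.float64(216.0), 203), (299, np.float64(213.1), 204)] drop px expected 4.1 tau [-0.031398   -0.00548151 -0.0011382 ] F [0.3497204  1.23977476 0.68469238] pos [0.34618795 0.17532895 0.1479694 ] xang 152.9673388343673
n 1 xyz [0.007 0.005 0.019] a [-0.006 -0.008 -0.004]
[ 1.64470962e-01  1.07742825e-01  1.99239435e+00 -8.43774477e-05
  1.04293840e+00 -9.34474408e-01]
```

View pics/i.png

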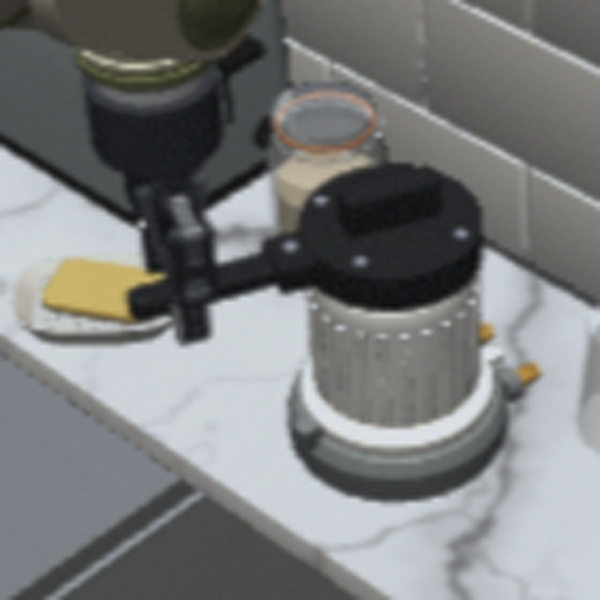

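Fingers straddle the handle with the grip bar and cup clear of the gripper. Closing now, then the first stroke.

Request:
{"op": "move_arm", "data": {
  "rows": [
    {"x":0,"y":0,"z":0,"ax":0,"ay":0,"az":0},
    {"x":0,"y":0,"z":0,"ax":0,"ay":0,"az":0},
    {"x":0,"y":0,"z":0,"ax":0,"ay":0,"az":0},
    {"x":0,"y":0,"z":0,"ax":0,"ay":0,"az":0}
  ],
  "grip": 255
}}

```text
clock: 14.62
eef_pos: [0.3461, 0.1756, 0.1486]
tcp_rot: [0.233, 0.972, 0.0, 0.0]
ft_force: [-2.2, -0.2, 3.1]
gripper_width: 0.246
finger_force: 61.4
```

Request:
{"op": "move_arm", "data": {
  "rows": [
    {"x":-0.03,"y":-0.407,"z":0,"ax":0,"ay":0,"az":-0.987},
    {"x":-0.03,"y":-0.407,"z":0,"ax":0,"ay":0,"az":-0.987},
    {"x":-0.03,"y":-0.407,"z":0,"ax":0,"ay":0,"az":-0.987},
    {"x":-0.03,"y":-0.407,"z":0,"ax":0,"ay":0,"az":-0.987},
    {"x":-0.03,"y":-0.407,"z":0,"ax":0,"ay":0,"az":-0.987},
    {"x":0,"y":0,"z":0,"ax":0,"ay":0,"az":0},
    {"x":0,"y":0,"z":0,"ax":0,"ay":0,"az":0}
  ]
}}

```text
clock: 15.5
eef_pos: [0.3365, 0.0767, 0.1486]
tcp_rot: [-0.133, 0.991, -0.0, 0.001]
ft_force: [3.6, 0.9, 2.0]
gripper_width: 0.243
finger_force: 61.1
```

```bash
python3 - <<'E'
from h import *
s=edge();d=observe()['eef_pos'][:2]-[.469,.1133];print(np.hypot(*d),np.degrees(np.arctan2(d[1],d[0]))%360)
E
```

```text
edge [(291, np.float64(218.1), 221), (296, np.float64(216.0), 218), (299, np.float64(213.1), 216)] drop px expected 4.1 tau [ 0.10646242 -0.8763934  -0.03788091] F [5.26803618 0.41652538 3.01966675] pos [0.3365079  0.07677235 0.14862652] xang 195.30278159699864
0.13743516488257437 195.41336062284083
```

Request:
{"op": "move_arm", "data": {
  "rows": [
    {"x":-0.03,"y":0.407,"z":0,"ax":0,"ay":0,"az":0.987},
    {"x":-0.03,"y":0.407,"z":0,"ax":0,"ay":0,"az":0.987},
    {"x":-0.03,"y":0.407,"z":0,"ax":0,"ay":0,"az":0.987},
    {"x":-0.03,"y":0.407,"z":0,"ax":0,"ay":0,"az":0.987},
    {"x":-0.03,"y":0.407,"z":0,"ax":0,"ay":0,"az":0.987},
    {"x":0,"y":0,"z":0,"ax":0,"ay":0,"az":0},
    {"x":0,"y":0,"z":0,"ax":0,"ay":0,"az":0}
  ]
}}

```text
clock: 16.42
eef_pos: [0.3458, 0.1757, 0.1484]
tcp_rot: [0.232, 0.973, 0.0, 0.0]
ft_force: [3.1, 1.3, 2.8]
gripper_width: 0.248
finger_force: 61.3
```

```bash
python3 - <<'E'
from h import *
s=edge();d=observe()['eef_pos'][:2]-[.469,.1133];print(np.hypot(*d),np.degrees(np.arctan2(d[1],d[0]))%360)
a=cv2.resize(s['img'][180:280,230:330],(580,580),interpolation=cv2.INTER_CUBIC)
cv2.imwrite('pics/j.png',a[:,:,::-1])
for k in range(0,360,30):
    q=proj(s,[.469+.066*np.cos(np.radians(k)),.1133+.066*np.sin(np.radians(k)),.040]);print(k,((q-[230,180])*5.8).round(),end=' ')
E
```

```text
edge [(291, np.float64(218.1), 220), (296, np.float64(216.0), 203), (299, np.float64(213.1), 216)] drop px expected 4.1 tau [ 0.19620179 -0.64717499  0.33808694] F [3.28655181 0.99090018 2.90284379] pos [0.34581936 0.17559393 0.14841663] xang 153.08694946918317
0.1380362390234517 153.17372889161234
0 [395. 278.] 30 [335. 259.] 60 [267. 261.] 90 [209. 286.] 120 [174. 326.] 150 [173. 373.] 180 [209. 414.] 210 [272. 436.] 240 [344. 433.] 270 [405. 406.] 300 [437. 363.] 330 [433. 316.]
```

View pics/j.png

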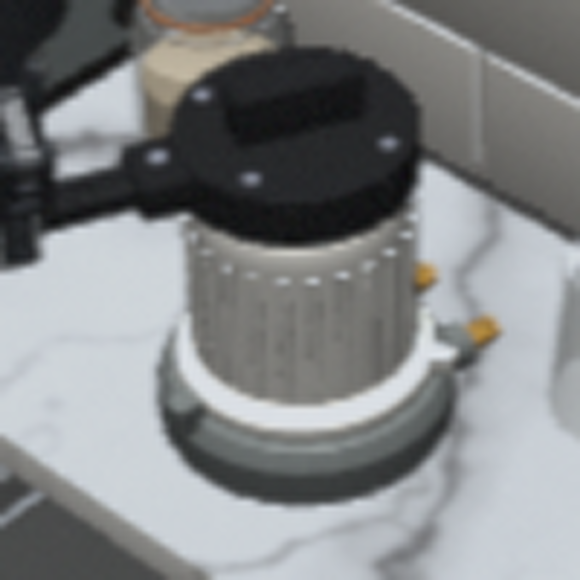

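The flange lug is now at about (440,350), which is about 308° around the axis; it was near 330° before the stroke. The stop block is at (185,412), about 167°. So the cover is turning a tooth per stroke, with roughly 4 to 5 to go.

Request:
{"op": "move_arm", "data": {
  "rows": [
    {"x":-0.03,"y":-0.407,"z":0,"ax":0,"ay":0,"az":-0.987},
    {"x":-0.03,"y":-0.407,"z":0,"ax":0,"ay":0,"az":-0.987},
    {"x":-0.03,"y":-0.407,"z":0,"ax":0,"ay":0,"az":-0.987},
    {"x":-0.03,"y":-0.407,"z":0,"ax":0,"ay":0,"az":-0.987},
    {"x":-0.03,"y":-0.407,"z":0,"ax":0,"ay":0,"az":-0.987},
    {"x":0,"y":0,"z":0,"ax":0,"ay":0,"az":0},
    {"x":0,"y":0,"z":0,"ax":0,"ay":0,"az":0}
  ]
}}

```text
clock: 17.35
eef_pos: [0.3366, 0.0764, 0.1486]
tcp_rot: [-0.134, 0.991, 0.001, 0.002]
ft_force: [9.1, 4.0, 1.4]
gripper_width: 0.246
finger_force: 61.0
```

Request:
{"op": "move_arm", "data": {
  "rows": [
    {"x":-0.03,"y":0.407,"z":0,"ax":0,"ay":0,"az":0.987},
    {"x":-0.03,"y":0.407,"z":0,"ax":0,"ay":0,"az":0.987},
    {"x":-0.03,"y":0.407,"z":0,"ax":0,"ay":0,"az":0.987},
    {"x":-0.03,"y":0.407,"z":0,"ax":0,"ay":0,"az":0.987},
    {"x":-0.03,"y":0.407,"z":0,"ax":0,"ay":0,"az":0.987},
    {"x":0,"y":0,"z":0,"ax":0,"ay":0,"az":0},
    {"x":0,"y":0,"z":0,"ax":0,"ay":0,"az":0}
  ]
}}

```text
clock: 18.23
eef_pos: [0.3457, 0.1753, 0.1484]
tcp_rot: [0.232, 0.973, 0.0, 0.0]
ft_force: [3.4, 1.7, 2.6]
gripper_width: 0.242
finger_force: 61.5
```

```bash
cat >> h.py <<'E'
def lug(s,rad=.0665,z=.040):
    """brightness just outside the flange (r 64 mm) by angle: the white lug stands out"""
    g=cv2.GaussianBlur(s['img'].min(2),(0,0),.5).astype(np.float32);o=[]
    for k in range(170,345,5):
        q=proj(s,[.469+rad*np.cos(np.radians(k)),.1133+rad*np.sin(np.radians(k)),z]).astype(np.float32)
        o.append((k,int(cv2.remap(g,q[:1].reshape(1,1),q[1:].reshape(1,1),1)[0,0])))
    print(' '.join(f'{a}:{b}' for a,b in o))
E
python3 - <<'E'
from h import *
s=edge();d=observe()['eef_pos'][:2]-[.469,.1133];print(np.hypot(*d),np.degrees(np.arctan2(d[1],d[0]))%360)
lug(s);lug(s,.068,.038)
E
```

```text
edge [(291, np.float64(218.1), 220), (296, np.float64(216.0), 203), (299, np.float64(213.1), 216)] drop px expected 4.1 tau [ 0.27018128 -0.72013543  0.51126687] F [3.73660263 1.99387644 2.15063985] pos [0.34572216 0.17534178 0.14841443] xang 153.09026759150987
0.13800944924631575 153.28535538859575
170:106 175:88 180:117 185:122 190:119 195:121 200:123 205:116 210:120 215:121 220:121 225:121 230:122 235:116 240:120 245:117 250:115 255:115 260:113 265:113 270:141 275:197 280:179 285:124 290:115 295:116 300:113 305:110 310:109 315:110 320:119 325:143 330:175 335:187 340:178
170:86 175:74 180:115 185:122 190:122 195:123 200:124 205:123 210:125 215:125 220:127 225:128 230:129 235:125 240:125 245:123 250:118 255:120 260:119 265:113 270:118 275:147 280:150 285:116 290:107 295:106 300:104 305:98 310:95 315:100 320:113 325:128 330:168 335:184 340:186
```

The lug now stands out clearly at 277°, so it's gaining 30° per stroke. Two more strokes.

Request:
{"op": "move_arm", "data": {
  "rows": [
    {"x":-0.03,"y":-0.407,"z":0,"ax":0,"ay":0,"az":-0.987},
    {"x":-0.03,"y":-0.407,"z":0,"ax":0,"ay":0,"az":-0.987},
    {"x":-0.03,"y":-0.407,"z":0,"ax":0,"ay":0,"az":-0.987},
    {"x":-0.03,"y":-0.407,"z":0,"ax":0,"ay":0,"az":-0.987},
    {"x":-0.03,"y":-0.407,"z":0,"ax":0,"ay":0,"az":-0.987},
    {"x":0,"y":0,"z":0,"ax":0,"ay":0,"az":0},
    {"x":0,"y":0,"z":0,"ax":0,"ay":0,"az":0}
  ]
}}

```text
clock: 19.15
eef_pos: [0.3367, 0.0762, 0.1486]
tcp_rot: [-0.134, 0.991, 0.0, 0.002]
ft_force: [11.0, 3.9, -0.2]
gripper_width: 0.248
finger_force: 60.8
```

Request:
{"op": "move_arm", "data": {
  "rows": [
    {"x":-0.03,"y":0.407,"z":0,"ax":0,"ay":0,"az":0.987},
    {"x":-0.03,"y":0.407,"z":0,"ax":0,"ay":0,"az":0.987},
    {"x":-0.03,"y":0.407,"z":0,"ax":0,"ay":0,"az":0.987},
    {"x":-0.03,"y":0.407,"z":0,"ax":0,"ay":0,"az":0.987},
    {"x":-0.03,"y":0.407,"z":0,"ax":0,"ay":0,"az":0.987},
    {"x":0,"y":0,"z":0,"ax":0,"ay":0,"az":0},
    {"x":0,"y":0,"z":0,"ax":0,"ay":0,"az":0}
  ]
}}

```text
clock: 20.02
eef_pos: [0.3456, 0.1752, 0.1484]
tcp_rot: [0.232, 0.973, 0.0, 0.0]
ft_force: [4.2, 1.6, 3.3]
gripper_width: 0.245
finger_force: 61.6
```

Request:
{"op": "move_arm", "data": {
  "rows": [
    {"x":-0.03,"y":-0.407,"z":0,"ax":0,"ay":0,"az":-0.987},
    {"x":-0.03,"y":-0.407,"z":0,"ax":0,"ay":0,"az":-0.987},
    {"x":-0.03,"y":-0.407,"z":0,"ax":0,"ay":0,"az":-0.987},
    {"x":-0.03,"y":-0.407,"z":0,"ax":0,"ay":0,"az":-0.987},
    {"x":-0.03,"y":-0.407,"z":0,"ax":0,"ay":0,"az":-0.987},
    {"x":0,"y":0,"z":0,"ax":0,"ay":0,"az":0},
    {"x":0,"y":0,"z":0,"ax":0,"ay":0,"az":0}
  ]
}}

```text
clock: 20.9
eef_pos: [0.3365, 0.0761, 0.1486]
tcp_rot: [-0.134, 0.991, 0.001, 0.002]
ft_force: [11.4, 4.4, -1.6]
gripper_width: 0.247
finger_force: 60.8
```

Request:
{"op": "move_arm", "data": {
  "rows": [
    {"x":-0.03,"y":0.407,"z":0,"ax":0,"ay":0,"az":0.987},
    {"x":-0.03,"y":0.407,"z":0,"ax":0,"ay":0,"az":0.987},
    {"x":-0.03,"y":0.407,"z":0,"ax":0,"ay":0,"az":0.987},
    {"x":-0.03,"y":0.407,"z":0,"ax":0,"ay":0,"az":0.987},
    {"x":-0.03,"y":0.407,"z":0,"ax":0,"ay":0,"az":0.987},
    {"x":0,"y":0,"z":0,"ax":0,"ay":0,"az":0},
    {"x":0,"y":0,"z":0,"ax":0,"ay":0,"az":0}
  ]
}}

```text
clock: 21.78
eef_pos: [0.3456, 0.1752, 0.1484]
tcp_rot: [0.232, 0.973, 0.0, 0.0]
ft_force: [4.5, 1.2, 2.0]
gripper_width: 0.247
finger_force: 61.6
```

```bash
python3 - <<'E'
from h import *
s=edge();d=observe()['eef_pos'][:2]-[.469,.1133];print(np.hypot(*d),np.degrees(np.arctan2(d[1],d[0]))%360)
lug(s)
E
```

```text
edge [(291, np.float64(218.1), 220), (296, np.float64(216.0), 203), (299, np.float64(213.1), 216)] drop px expected 4.1 tau [ 0.2659349  -0.90680998  0.55917056] F [3.92147956 1.87982323 3.62767536] pos [0.34558775 0.17519187 0.1484019 ] xang 153.080142810826
0.13806225677664638 153.3660012580391
170:106 175:87 180:114 185:120 190:120 195:120 200:123 205:147 210:184 215:150 220:119 225:123 230:125 235:119 240:119 245:118 250:116 255:115 260:113 265:119 270:115 275:113 280:117 285:117 290:115 295:116 300:114 305:110 310:109 315:109 320:118 325:140 330:177 335:188 340:177
```

Request:
{"op": "move_arm", "data": {
  "rows": [
    {"x":-0.03,"y":-0.407,"z":0,"ax":0,"ay":0,"az":-0.987},
    {"x":-0.03,"y":-0.407,"z":0,"ax":0,"ay":0,"az":-0.987},
    {"x":-0.03,"y":-0.407,"z":0,"ax":0,"ay":0,"az":-0.987},
    {"x":-0.03,"y":-0.407,"z":0,"ax":0,"ay":0,"az":-0.987},
    {"x":-0.03,"y":-0.407,"z":0,"ax":0,"ay":0,"az":-0.987},
    {"x":0,"y":0,"z":0,"ax":0,"ay":0,"az":0},
    {"x":0,"y":0,"z":0,"ax":0,"ay":0,"az":0}
  ]
}}

```text
clock: 22.7
eef_pos: [0.3365, 0.0763, 0.1486]
tcp_rot: [-0.134, 0.991, 0.001, 0.002]
ft_force: [11.9, 4.8, -0.6]
gripper_width: 0.243
finger_force: 60.9
```

Request:
{"op": "move_arm", "data": {
  "rows": [
    {"x":-0.03,"y":0.407,"z":0,"ax":0,"ay":0,"az":0.987},
    {"x":-0.03,"y":0.407,"z":0,"ax":0,"ay":0,"az":0.987},
    {"x":-0.03,"y":0.407,"z":0,"ax":0,"ay":0,"az":0.987},
    {"x":0,"y":0,"z":0,"ax":0,"ay":0,"az":0}
  ]
}}

```text
clock: 23.2
eef_pos: [0.3332, 0.1373, 0.1485]
tcp_rot: [0.087, 0.996, 0.0, 0.001]
ft_force: [7.9, -1.2, 1.5]
gripper_width: 0.241
finger_force: 61.1
```

```bash
python3 - <<'E'
from h import *
s=edge();d=observe()['eef_pos'][:2]-[.469,.1133];print(np.hypot(*d),np.degrees(np.arctan2(d[1],d[0]))%360)
lug(s)
E
```

```text
edge [(291, np.float64(218.1), 220), (296, np.float64(216.0), 218), (299, np.float64(213.1), 201)] drop px expected 4.1 tau [ 0.00953938 -1.34860018  0.31539692] F [ 7.78587917 -0.86402488  1.33275386] pos [0.33320728 0.13699272 0.1484939 ] xang 170.03303133759664
0.13784413940155488 170.10282763399982
170:106 175:87 180:115 185:122 190:147 195:201 200:163 205:110 210:121 215:121 220:121 225:120 230:121 235:117 240:119 245:117 250:114 255:116 260:113 265:118 270:111 275:116 280:117 285:116 290:115 295:115 300:114 305:109 310:109 315:109 320:118 325:143 330:174 335:187 340:178
```

Request:
{"op": "move_arm", "data": {
  "rows": [
    {"x":-0.03,"y":0.407,"z":0,"ax":0,"ay":0,"az":0.987},
    {"x":0,"y":0,"z":0,"ax":0,"ay":0,"az":0}
  ]
}}

```text
clock: 23.5
eef_pos: [0.3382, 0.1569, 0.1484]
tcp_rot: [0.161, 0.987, 0.0, 0.001]
ft_force: [7.4, -2.1, 2.3]
gripper_width: 0.246
finger_force: 61.2
```

```bash
python3 - <<'E'
from h import *
s=edge();d=observe()['eef_pos'][:2]-[.469,.1133];print(np.hypot(*d),np.degrees(np.arctan2(d[1],d[0]))%360)
lug(s)
E
```

```text
edge [(291, np.float64(218.1), 221), (296, np.float64(216.0), 203), (299, np.float64(213.1), 202)] drop px expected 4.1 tau [-0.03752753 -1.22752256  0.37553976] F [ 6.68197597 -0.03479463  2.06803278] pos [0.33809881 0.1565941  0.148427  ] xang 161.54926804983523
0.13787494445725765 161.6989458454625
170:106 175:88 180:135 185:192 190:186 195:113 200:121 205:116 210:121 215:122 220:120 225:121 230:122 235:117 240:119 245:117 250:115 255:115 260:113 265:119 270:115 275:116 280:117 285:116 290:114 295:116 300:114 305:110 310:109 315:111 320:119 325:142 330:175 335:187 340:178
```

Request:
{"op": "move_arm", "data": {
  "rows": [
    {"x":-0.008,"y":0.207,"z":0,"ax":0,"ay":0,"az":0.5},
    {"x":0,"y":0,"z":0,"ax":0,"ay":0,"az":0}
  ]
}}

```text
clock: 23.8
eef_pos: [0.3416, 0.1662, 0.1484]
tcp_rot: [0.197, 0.98, -0.0, 0.0]
ft_force: [4.9, -0.6, 2.8]
gripper_width: 0.244
finger_force: 61.5
```

Request:
{"op": "move_arm", "data": {
  "rows": [
    {"x":-0.008,"y":0.207,"z":0,"ax":0,"ay":0,"az":0.5},
    {"x":0,"y":0,"z":0,"ax":0,"ay":0,"az":0}
  ]
}}

```text
clock: 24.05
eef_pos: [0.3458, 0.1756, 0.1484]
tcp_rot: [0.234, 0.972, -0.0, 0.0]
ft_force: [5.9, -0.7, 3.8]
gripper_width: 0.245
finger_force: 61.6
```

```bash
python3 - <<'E'
from h import *
s=edge();d=observe()['eef_pos'][:2]-[.469,.1133];print(np.hypot(*d),np.degrees(np.arctan2(d[1],d[0]))%360)
lug(s)
E
```

```text
edge [(291, np.float64(218.1), 220), (296, np.float64(216.0), 203), (299, np.float64(213.1), 216)] drop px expected 4.1 tau [-0.05286508 -1.00903432  0.53721809] F [ 4.74569741 -0.63590035  3.57835016] pos [0.34570208 0.17547218 0.14833963] xang 152.99854398054978
0.13808605353886752 153.2407699430517
170:123 175:178 180:203 185:142 190:113 195:122 200:123 205:116 210:121 215:121 220:121 225:122 230:122 235:116 240:119 245:117 250:115 255:115 260:113 265:118 270:115 275:117 280:117 285:116 290:115 295:116 300:114 305:110 310:108 315:111 320:118 325:140 330:174 335:187 340:177
```

The lug is at 178.5°, right beside the stop block. One more stroke, with the drive in small steps to feel for the stop.

Request:
{"op": "move_arm", "data": {
  "rows": [
    {"x":-0.03,"y":-0.407,"z":0,"ax":0,"ay":0,"az":-0.987},
    {"x":-0.03,"y":-0.407,"z":0,"ax":0,"ay":0,"az":-0.987},
    {"x":-0.03,"y":-0.407,"z":0,"ax":0,"ay":0,"az":-0.987},
    {"x":-0.03,"y":-0.407,"z":0,"ax":0,"ay":0,"az":-0.987},
    {"x":-0.03,"y":-0.407,"z":0,"ax":0,"ay":0,"az":-0.987},
    {"x":0,"y":0,"z":0,"ax":0,"ay":0,"az":0},
    {"x":0,"y":0,"z":0,"ax":0,"ay":0,"az":0}
  ]
}}

```text
clock: 24.98
eef_pos: [0.3365, 0.0765, 0.1487]
tcp_rot: [-0.133, 0.991, 0.0, 0.002]
ft_force: [12.2, 3.6, 0.7]
gripper_width: 0.243
finger_force: 60.8
```

Request:
{"op": "move_arm", "data": {
  "rows": [
    {"x":-0.03,"y":0.407,"z":0,"ax":0,"ay":0,"az":0.987},
    {"x":-0.008,"y":0.207,"z":0,"ax":0,"ay":0,"az":0.5},
    {"x":0,"y":0,"z":0,"ax":0,"ay":0,"az":0}
  ]
}}

```text
clock: 25.35
eef_pos: [0.3315, 0.1072, 0.1486]
tcp_rot: [-0.022, 1.0, 0.0, 0.002]
ft_force: [10.4, 0.6, 0.9]
gripper_width: 0.246
finger_force: 61.0
```

```bash
cat > st.py <<'E'
from h import *
s=edge();o=observe();d=o['eef_pos'][:2]-[.469,.1133];a=np.arctan2(d[1],d[0]);print('ang',np.degrees(a)%360,'Fccw',o['ft_force'][:2]@[-np.sin(a),np.cos(a)])
lug(s)
E
python3 st.py
```

```text
edge [(291, np.float64(218.1), 221), (296, np.float64(216.0), 218), (299, np.float64(213.1), 216)] drop px expected 4.1 tau [ 0.23347511 -1.62774816  0.27919814] F [9.95043536 1.23363293 0.17949344] pos [0.33154388 0.10700868 0.14863252] xang 182.58663304164943
ang 182.62057946993613 Fccw -0.7773910439535308
170:137 175:191 180:191 185:122 190:117 195:121 200:122 205:116 210:121 215:121 220:121 225:120 230:122 235:115 240:118 245:117 250:115 255:115 260:112 265:118 270:110 275:116 280:117 285:116 290:114 295:115 300:114 305:109 310:108 315:109 320:118 325:142 330:174 335:187 340:177
```

Request:
{"op": "move_arm", "data": {
  "rows": [
    {"x":-0.008,"y":0.207,"z":0,"ax":0,"ay":0,"az":0.5},
    {"x":0,"y":0,"z":0,"ax":0,"ay":0,"az":0}
  ]
}}

```text
clock: 25.65
eef_pos: [0.3317, 0.1165, 0.1486]
tcp_rot: [0.015, 1.0, -0.001, 0.002]
ft_force: [10.6, -6.7, -0.6]
gripper_width: 0.242
finger_force: 61.3
```

```bash
python3 st.py
```

```text
edge [(291, np.float64(218.1), 220), (296, np.float64(216.0), 218), (299, np.float64(213.1), 216)] drop px expected 4.1 tau [-0.97197619 -1.69211271  0.54926096] F [11.06033654 -5.9464022   0.36752815] pos [0.33167286 0.11641678 0.14862737] xang 178.3463240257103
ang 178.6998365713928 Fccw 5.693910185460408
170:150 175:199 180:180 185:116 190:117 195:121 200:123 205:115 210:121 215:121 220:121 225:121 230:121 235:116 240:118 245:117 250:115 255:114 260:113 265:118 270:111 275:116 280:116 285:116 290:114 295:116 300:114 305:109 310:107 315:109 320:118 325:143 330:175 335:187 340:177
```

Request:
{"op": "move_arm", "data": {
  "rows": [
    {"x":-0.008,"y":0.207,"z":0,"ax":0,"ay":0,"az":0.5},
    {"x":0,"y":0,"z":0,"ax":0,"ay":0,"az":0}
  ]
}}

```text
clock: 25.95
eef_pos: [0.3321, 0.1253, 0.1485]
tcp_rot: [0.051, 0.999, -0.003, 0.001]
ft_force: [8.5, -20.8, 2.3]
gripper_width: 0.244
finger_force: 63.4
```

```bash
python3 st.py
```

```text
edge [(291, np.float64(218.1), 220), (296, np.float64(216.0), 218), (299, np.float64(213.1), 201)] drop px expected 4.1 tau [-2.98967761 -1.34330433  1.08421565] F [  8.47049053 -20.56042985   2.97803583] pos [0.33206681 0.12524485 0.14852099] xang 174.16560681750667
ang 175.0146384044715 Fccw 19.746552373390383
170:150 175:198 180:180 185:116 190:118 195:120 200:123 205:116 210:121 215:121 220:122 225:122 230:123 235:117 240:118 245:116 250:115 255:115 260:112 265:118 270:110 275:117 280:116 285:116 290:114 295:115 300:113 305:109 310:108 315:108 320:118 325:143 330:175 335:188 340:177
```

The lug has stopped at 176.5° against the block and the force climbs to about 20 N without any movement, so the cover is tight. Next I'll ease off, release and go back to the hub grip.

Request:
{"op": "move_arm", "data": {
  "rows": [
    {"x":-0.012,"y":-0.248,"z":0,"ax":0,"ay":0,"az":-0.6},
    {"x":0,"y":0,"z":0,"ax":0,"ay":0,"az":0},
    {"x":0,"y":0,"z":0,"ax":0,"ay":0,"az":0}
  ]
}}

```text
clock: 26.38
eef_pos: [0.3316, 0.1144, 0.1486]
tcp_rot: [0.007, 1.0, -0.0, 0.002]
ft_force: [10.9, -4.0, 1.9]
gripper_width: 0.247
finger_force: 61.3
```

Request:
{"op": "move_arm", "data": {
  "rows": [
    {"x":0,"y":0,"z":0,"ax":0,"ay":0,"az":0},
    {"x":0,"y":0,"z":0,"ax":0,"ay":0,"az":0},
    {"x":0,"y":0,"z":0,"ax":0,"ay":0,"az":0},
    {"x":0,"y":0,"z":-0.43,"ax":0,"ay":0,"az":0},
    {"x":0,"y":0,"z":-0.43,"ax":0,"ay":0,"az":0},
    {"x":0,"y":0,"z":-0.43,"ax":0,"ay":0,"az":0},
    {"x":0,"y":0,"z":-0.43,"ax":0,"ay":0,"az":0},
    {"x":0,"y":0,"z":0,"ax":0,"ay":0,"az":0}
  ],
  "grip": 60
}}

```text
clock: 27.38
eef_pos: [0.3308, 0.1154, 0.2348]
tcp_rot: [0.008, 1.0, 0.0, 0.001]
ft_force: [0.8, 0.5, -0.2]
gripper_width: 0.766
finger_force: 0.0
```

```bash
python3 st.py; python3 - <<'E'
from h import *
plan(.469,.1133,.235,179,4)
s=grab_frame('scene');g=s['img'].max(2)
# handle centre line: dark pixels between 90 and 165 mm from the axis, z 173
P=[]
for k in np.arange(140,220,1.):
  for r in(.125,.15,.16):
    q=proj(s,[.469+r*np.cos(np.radians(k)),.1133+r*np.sin(np.radians(k)),.173]).round().astype(int)
    if g[q[1],q[0]]<60:P.append((r,k))
for r in(.125,.15,.16): print(r,[k for a,k in P if a==r])
E
```

```text
edge [(291, np.float64(218.1), 221), (296, np.float64(216.0), 219), (299, np.float64(213.1), 216)] drop px expected 4.1 tau [0.00709542 0.05276341 0.05036006] F [-0.39990739 -1.19614927 -0.67052752] pos [0.33035896 0.1153317  0.23388962] xang 179.10175444162263
ang 179.16042621972284 Fccw 1.2018806152829002
170:149 175:197 180:179 185:116 190:117 195:120 200:122 205:115 210:120 215:120 220:121 225:119 230:120 235:116 240:118 245:116 250:114 255:115 260:112 265:117 270:110 275:116 280:116 285:116 290:114 295:114 300:113 305:108 310:107 315:108 320:118 325:142 330:176 335:186 340:176
n 4 xyz [-0.693  0.001 -0.006] a [ 0.    -0.     0.003]
0.125 [np.float64(180.0), np.float64(181.0), np.float64(182.0), np.float64(183.0), np.float64(184.0), np.float64(185.0), np.float64(186.0), np.float64(187.0), np.float64(188.0), np.float64(189.0), np.float64(190.0)]
0.15 [np.float64(181.0), np.float64(182.0), np.float64(183.0), np.float64(184.0), np.float64(185.0), np.float64(186.0), np.float64(187.0), np.float64(188.0), np.float64(189.0)]
0.16 [np.float64(181.0), np.float64(182.0), np.float64(183.0), np.float64(184.0), np.float64(185.0), np.float64(186.0), np.float64(187.0), np.float64(188.0)]
```

Request:
{"op": "move_arm", "data": {
  "rows": [
    {"x":-0.693,"y":-0.01,"z":-0.005,"ax":0,"ay":0,"az":-0.08},
    {"x":-0.693,"y":-0.01,"z":-0.005,"ax":0,"ay":0,"az":-0.08},
    {"x":-0.693,"y":-0.01,"z":-0.005,"ax":0,"ay":0,"az":-0.08},
    {"x":-0.693,"y":-0.01,"z":-0.005,"ax":0,"ay":0,"az":-0.08},
    {"x":0,"y":0,"z":0,"ax":0,"ay":0,"az":0},
    {"x":0,"y":0,"z":0,"ax":0,"ay":0,"az":0}
  ]
}}

```text
clock: 28.22
eef_pos: [0.4683, 0.1137, 0.2344]
tcp_rot: [-0.016, 1.0, 0.0, -0.001]
ft_force: [1.1, -0.3, 0.9]
gripper_width: 0.766
finger_force: 0.0
```

```bash
python3 - <<'E'
from h import *
plan(.469,.1133,.184,182,3)
s=grab_frame('scene')
cv2.imwrite('pics/k.png',cv2.resize(s['img'][150:280,200:340],(700,650)[::1],interpolation=cv2.INTER_CUBIC)[:600,:,::-1])
E
```

```text
n 3 xyz [-0.005 -0.003  0.336] a [ 0.    -0.005 -0.006]
```

View pics/k.png

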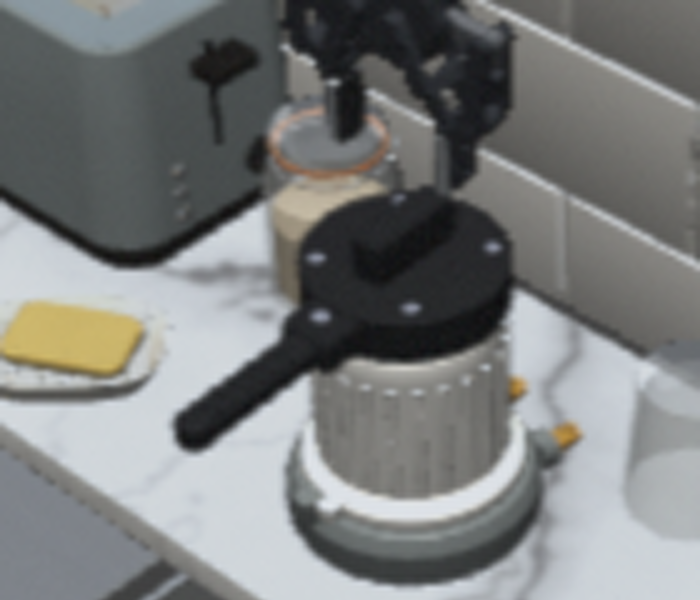

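The cover lug is up against the stop block at about (320,500). All four cup screws are visible, and the open fingers straddle the hub bar. Descending, gripping and lifting.

Request:
{"op": "move_arm", "data": {
  "rows": [
    {"x":0,"y":0,"z":0.336,"ax":0,"ay":0,"az":0},
    {"x":0,"y":0,"z":0.336,"ax":0,"ay":0,"az":0},
    {"x":0,"y":0,"z":0.336,"ax":0,"ay":0,"az":0},
    {"x":0,"y":0,"z":0,"ax":0,"ay":0,"az":0},
    {"x":0,"y":0,"z":0,"ax":0,"ay":0,"az":0}
  ]
}}

```text
clock: 28.9
eef_pos: [0.4692, 0.1137, 0.1857]
tcp_rot: [-0.016, 1.0, 0.0, 0.001]
ft_force: [-0.0, 0.8, -0.7]
gripper_width: 0.762
finger_force: 0.0
```

Request:
{"op": "move_arm", "data": {
  "rows": [
    {"x":0,"y":0,"z":0,"ax":0,"ay":0,"az":0},
    {"x":0,"y":0,"z":0,"ax":0,"ay":0,"az":0},
    {"x":0,"y":0,"z":0,"ax":0,"ay":0,"az":0},
    {"x":0,"y":0,"z":0,"ax":0,"ay":0,"az":0},
    {"x":0,"y":0,"z":0,"ax":0,"ay":0,"az":0}
  ],
  "grip": 255
}}

```text
clock: 29.52
eef_pos: [0.4693, 0.1141, 0.1854]
tcp_rot: [-0.016, 1.0, 0.0, 0.0]
ft_force: [-1.6, 6.1, 5.5]
gripper_width: 0.245
finger_force: 61.5
```

```bash
python3 st.py
```

```text
edge [(291, np.float64(218.1), 221), (296, np.float64(216.0), 218), (299, np.float64(213.1), 216)] drop px expected 4.1 tau [0.68283965 0.23743839 0.22433591] F [-1.45203806  4.83682413  4.8290648 ] pos [0.46931223 0.11413843 0.18540704] xang 181.86660582935198
ang 69.57491260608518 Fccw 3.0487139214087615
170:153 175:201 180:183 185:119 190:119 195:123 200:125 205:118 210:123 215:123 220:124 225:123 230:123 235:119 240:120 245:119 250:117 255:117 260:115 265:120 270:114 275:119 280:119 285:118 290:116 295:118 300:115 305:111 310:110 315:112 320:121 325:146 330:180 335:191 340:180
```

Request:
{"op": "move_arm", "data": {
  "rows": [
    {"x":0,"y":0.01,"z":-0.1,"ax":0,"ay":0,"az":0},
    {"x":0,"y":0,"z":-0.15,"ax":0,"ay":0,"az":0},
    {"x":0,"y":0,"z":-0.2,"ax":0,"ay":0,"az":0},
    {"x":0,"y":0,"z":-0.3,"ax":0,"ay":0,"az":0},
    {"x":0,"y":0,"z":-0.3,"ax":0,"ay":0,"az":0},
    {"x":0,"y":0,"z":-0.3,"ax":0,"ay":0,"az":0},
    {"x":0,"y":0,"z":0,"ax":0,"ay":0,"az":0}
  ]
}}

```text
clock: 30.45
eef_pos: [0.4696, 0.1141, 0.2537]
tcp_rot: [-0.016, 1.0, -0.0, 0.001]
ft_force: [0.5, -0.5, -4.3]
gripper_width: 0.237
finger_force: 60.4
```

```bash
python3 - <<'E'
from h import *
s=grab_frame('scene');lug(s);o=observe();print(o['eef_pos'],o['ft_force'])
plan(.44,-.165,.235,172,9)
E
```

```text
170:153 175:201 180:182 185:119 190:119 195:122 200:124 205:118 210:123 215:123 220:124 225:122 230:123 235:119 240:120 245:119 250:117 255:117 260:114 265:119 270:113 275:118 280:119 285:118 290:117 295:117 300:115 305:111 310:110 315:111 320:120 325:146 330:179 335:190 340:181
[0.46923855 0.11405518 0.25268664] [-0.00832561 -0.15807875 -4.28235387]
n 9 xyz [ 0.038 -0.623  0.039] a [-0.     0.     0.127]
```

The cover stayed at its stop. I'll put the wrench back on its original clear spot.

Request:
{"op": "move_arm", "data": {
  "rows": [
    {"x":0.038,"y":-0.623,"z":0,"ax":0,"ay":0,"az":0.127},
    {"x":0.038,"y":-0.623,"z":0,"ax":0,"ay":0,"az":0.127},
    {"x":0.038,"y":-0.623,"z":0,"ax":0,"ay":0,"az":0.127},
    {"x":0.038,"y":-0.623,"z":0,"ax":0,"ay":0,"az":0.127},
    {"x":0.038,"y":-0.623,"z":0,"ax":0,"ay":0,"az":0.127},
    {"x":0.038,"y":-0.623,"z":0,"ax":0,"ay":0,"az":0.127},
    {"x":0.038,"y":-0.623,"z":0,"ax":0,"ay":0,"az":0.127},
    {"x":0.038,"y":-0.623,"z":0,"ax":0,"ay":0,"az":0.127},
    {"x":0.038,"y":-0.623,"z":0,"ax":0,"ay":0,"az":0.127},
    {"x":0,"y":0,"z":0,"ax":0,"ay":0,"az":0}
  ]
}}

```text
clock: 31.75
eef_pos: [0.4392, -0.1662, 0.2517]
tcp_rot: [0.071, 0.997, 0.0, -0.001]
ft_force: [-0.0, 0.8, -4.4]
gripper_width: 0.242
finger_force: 60.4
```

Request:
{"op": "move_arm", "data": {
  "rows": [
    {"x":0,"y":0,"z":0.5,"ax":0,"ay":0,"az":0},
    {"x":0,"y":0,"z":0.7,"ax":0,"ay":0,"az":0},
    {"x":0,"y":0,"z":0.7,"ax":0,"ay":0,"az":0},
    {"x":0,"y":0,"z":0.7,"ax":0,"ay":0,"az":0},
    {"x":0,"y":0,"z":0.6,"ax":0,"ay":0,"az":0},
    {"x":0,"y":0,"z":0.5,"ax":0,"ay":0,"az":0},
    {"x":0,"y":0,"z":0.3,"ax":0,"ay":0,"az":0},
    {"x":0,"y":0,"z":0.1,"ax":0,"ay":0,"az":0},
    {"x":0,"y":0,"z":0,"ax":0,"ay":0,"az":0},
    {"x":0,"y":0,"z":0,"ax":0,"ay":0,"az":0}
  ]
}}

```text
clock: 33.0
eef_pos: [0.4402, -0.1651, 0.0481]
tcp_rot: [0.07, 0.998, -0.0, 0.001]
ft_force: [-0.6, 0.4, -5.4]
gripper_width: 0.242
finger_force: 60.4
```

Underside is about 9.5 mm above the worktop; lowering slowly to contact.

Request:
{"op": "move_arm", "data": {
  "rows": [
    {"x":0,"y":0,"z":0.06,"ax":0,"ay":0,"az":0},
    {"x":0,"y":0,"z":0.05,"ax":0,"ay":0,"az":0},
    {"x":0,"y":0,"z":0.04,"ax":0,"ay":0,"az":0},
    {"x":0,"y":0,"z":0.02,"ax":0,"ay":0,"az":0},
    {"x":0,"y":0,"z":0,"ax":0,"ay":0,"az":0},
    {"x":0,"y":0,"z":0,"ax":0,"ay":0,"az":0}
  ]
}}

```text
clock: 33.75
eef_pos: [0.4398, -0.1649, 0.0389]
tcp_rot: [0.07, 0.998, -0.0, 0.0]
ft_force: [-0.8, 0.4, -5.1]
gripper_width: 0.245
finger_force: 60.4
```

Request:
{"op": "move_arm", "data": {
  "rows": [
    {"x":0,"y":0,"z":0.02,"ax":0,"ay":0,"az":0},
    {"x":0,"y":0,"z":0,"ax":0,"ay":0,"az":0}
  ]
}}

```text
clock: 34.0
eef_pos: [0.4399, -0.1649, 0.0384]
tcp_rot: [0.069, 0.998, -0.0, 0.0]
ft_force: [-2.1, 1.0, 5.0]
gripper_width: 0.243
finger_force: 61.5
```

Contact. Releasing and withdrawing upwards.

Request:
{"op": "move_arm", "data": {
  "rows": [
    {"x":0,"y":0,"z":0,"ax":0,"ay":0,"az":0},
    {"x":0,"y":0,"z":0,"ax":0,"ay":0,"az":0},
    {"x":0,"y":0,"z":0,"ax":0,"ay":0,"az":0},
    {"x":0,"y":0,"z":-0.3,"ax":0,"ay":0,"az":0},
    {"x":0,"y":0,"z":-0.7,"ax":0,"ay":0,"az":0},
    {"x":0,"y":0,"z":-0.8,"ax":0,"ay":0,"az":0},
    {"x":0,"y":0,"z":-0.8,"ax":0,"ay":0,"az":0},
    {"x":0,"y":0,"z":-0.8,"ax":0,"ay":0,"az":0},
    {"x":0,"y":0,"z":0,"ax":0,"ay":0,"az":0}
  ],
  "grip": 60
}}

```text
clock: 35.12
eef_pos: [0.4407, -0.1655, 0.2114]
tcp_rot: [0.07, 0.998, -0.002, 0.003]
ft_force: [-0.5, -0.1, 0.2]
gripper_width: 0.764
finger_force: 0.0
```

```bash
python3 - <<'E'
from h import *
s=grab_frame('scene');lug(s);o=observe();print(o['eef_pos'],o['ft_force'],o['gripper_width'])
# flatness check: four cup screws as bright specks expected at the given pixels
g=s['img'].min(2)
for a in(45,135,225,315):
    q=proj(s,[.4395+.0465*np.cos(np.radians(172+a)),-.1645+.0465*np.sin(np.radians(172+a)),.032]);u,v=q.round().astype(int);w=g[v-4:v+5,u-4:u+5];k=np.unravel_index(w.argmax(),w.shape);print('screw off px',k[1]-4,k[0]-4,w.max(),int(np.median(w)))
E
```

```text
170:155 175:202 180:183 185:119 190:120 195:123 200:126 205:118 210:124 215:124 220:125 225:123 230:124 235:119 240:120 245:120 250:118 255:118 260:115 265:121 270:114 275:119 280:119 285:119 290:118 295:119 300:117 305:111 310:111 315:112 320:122 325:147 330:181 335:191 340:181
[ 0.4400324  -0.16502041  0.20935291] [-0.42507695  0.21333738 -0.28333215] 0.7660643689784766
screw off px 0 -1 138 40
screw off px 4 -4 173 42
screw off px 2 -4 210 60
screw off px -4 -4 191 42
```

```bash
python3 - <<'E'
from h import *
s=grab_frame('scene');g=s['img'].min(2)
for a in(45,135,225,315):
    q=proj(s,[.4395+.0465*np.cos(np.radians(172+a)),-.1645+.0465*np.sin(np.radians(172+a)),.032]);u,v=q.round().astype(int);w=g[v-2:v+3,u-2:u+3];k=np.unravel_index(w.argmax(),w.shape);print(k[1]-2,k[0]-2,w.max(),int(np.median(w)))
close_job()
E
```

```text
0 -1 138 53
0 -1 136 57
0 0 130 82
0 -1 138 58
the job is handed in; nothing more can be done
```

The job is done and handed in: the cover is tight against its stop, and the wrench lies flat and right way up at its original spot, clear of the filter, with its handle overhanging the front edge as it did at the start.

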